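# Hold the backboard down in a picture frame

## Task

The picture frame lies face down on its rubber mat. Swing any brass turn button that reaches over the opening out of the way, lay the black backboard into the frame with its wooden rail uppermost, and press it gently down against the springs with a steady push of about 8 newtons, level and with its back sunk a few millimetres below the back of the frame, so that I can turn the buttons over it; finish while still holding it down like that. There is glass underneath, so do not push hard, and leave the other things on the desk where they are.

Things in the scene. Friction and masses are not known exactly. Their poses are not given: they have to be found in the camera images.
- frame: Brown wooden picture frame, face down on a black rubber mat (250 x 200 x 3 mm) that holds it fast to the desk. Outside 234 (its x) x 184 mm (y); its flat back is 25 mm above the desk, 24 mm wide all round. Origin: its centre, on the desk top, z up. The centred opening for the backboard is 186 x 136 mm with upright walls; in it lies the print on its glass, a hard floor 10 mm above the desk.
- springs (a point): Middle of the four bowed steel springs in the opening, level with their tops, 22 mm above the desk when free; they stand at x = +-55, y = +-48 mm. Together they push back 1.5 N per mm and are flat after 10 mm (the point itself does not move). The board laid on them sinks about 1 mm, so stands 2 mm proud of the frame; pushed with 8 N it lies about 3 mm below the frame's back.
- backboard: Loose black backboard, 180 (x) x 130 (y) x 6 mm, about 0.15 kg, flat on the desk with its rail up; origin at the centre of its underside, z up. It fits the opening with 3 mm of play each side, either way round. A light wooden rail 110 mm long (along x), 18 mm wide (y), 24 mm high is fixed across the middle of its back: pinch it across the 18 mm.
- rail_centre (a point): Centre of the backboard's wooden rail, half-way up: 18 mm above the board's underside and 12 mm above the board's back face; axes as the board's.
- clip_a (a joint): Brass turn button on the back of the frame's +y side, upright pivot at x = 0, y = +81 mm of the frame. A strip 11 mm wide, 2 mm thick, reaching 29 mm from the pivot. Value in rad: 0 points straight in over the opening, positive swings its tip to the frame's +x, negative to -x, up to 1.65; it stays where left (under 1 N moves it) and is clear of the opening beyond 1.3 either way.
- clip_a_ear (a point): Middle of the upturned ear at the tip of clip_a: 11 mm wide, 3 mm thick, its top 38 mm above the desk; 27.5 mm from the pivot. Push it sideways with the fingertips to swing the button.
- clip_b (a joint): Brass turn button on the back of the frame's -y side, upright pivot at x = 0, y = -81 mm of the frame. A strip 11 mm wide, 2 mm thick, reaching 29 mm from the pivot. Value in rad: 0 points straight in over the opening, positive swings its tip to the frame's +x, negative to -x, up to 1.65; it stays where left (under 1 N moves it) and is clear of the opening beyond 1.3 either way.
- clip_b_ear (a point): Middle of the upturned ear at the tip of clip_b: 11 mm wide, 3 mm thick, its top 38 mm above the desk; 27.5 mm from the pivot. Push it sideways with the fingertips to swing the button.
- tape_roll: Bystander, not to be moved: roll of tan tape lying flat, 93 mm across, 19 mm high; origin at the middle of its underside.
- pencil: Bystander, not to be moved: yellow pencil, 170 mm long; origin at the middle of its underside.
- eraser: Bystander, not to be moved: white eraser in a blue sleeve, 22 x 52 x 12 mm; origin at the middle of its underside.
- phone: Bystander, not to be moved: black phone, 148 x 73 x 8 mm; origin at the middle of its underside.
- match_box: Bystander, not to be moved: red match box, 36 x 53 x 15 mm; origin at the middle of its underside.

How it is judged:
By the outcome, as a careful person would: the job done as asked, in the order asked, and still so for the second after the job is handed in, while the arm keeps its last pose, push and grip.
It also fails if it takes over 67 s, if anything falls off the work surface, if the arm or the gripper's body presses on something with over 40 N, if the wrist force passes 120 N, or if a joint passes its speed limit or range.

## Robot

A 7-joint arm with a two-finger parallel gripper is mounted at the origin on the work surface; the furniture and walls round the work are solid. World frame = base frame: x ahead of the robot, y to its left, z up, the work surface at z = 0. Lengths are in m, angles in degrees, forces in N, time in s.
With the tool pointing down it reaches from about 0.4 to 0.875 m from the base axis. Payload 6.5 kg.
Tool frame: the origin (TCP) lies between the finger pads; the fingertips stand bot.tip_reach ahead of it and the grasp point (between the pads) is the TCP (bot.tip_reach is the distance from the TCP to the fingertips, in m); z points along the fingers, y is the line along which they close (so a half turn about z gives the same grasp; the last joint's range is limited). The gripper opens to 85 mm and grips with 20 to 120 N. Pads are 22 mm wide; open, the fingers measure 114 mm over their backs; the gripper's body (76 mm by 85 mm) begins 54 mm behind the grasp point. The pads swing forward as they close: fully open they stand 13 mm farther back than shut.
Start: joints at [63.128, 30.733, -0.252, 88.115, 0.149, 61.152, -4.079], TCP at [0.255, -0.598, 0.25] pointing down, gripper open.
Joint ranges: [-154.64, 154.64], [-21.42, 123.67], [-72.66, 72.17], [13.99, 137.28], [-74.86, 254.86], [10.95, 109.41], [-158.01, 158.01]. Speed limits (degrees/s): [136.94, 136.94, 180, 180, 180, 180, 180].

## Interface

Orientations are given as a 3x3 rotation matrix whose columns are the frame's x, y, z axes.
In Python, from plant import bot gives the robot as it stands. The module is installed in compiled form; this text tells all that it offers.
- The arm moves only by the tool carry_out, never from a script. Its argument "deltas" is a list of rows, each an object of numbers: "x", "y", "z": the shift along the world's x, y, z scaled (see below); "spin": the turn about the world's z scaled (see below); "grip": the closure, from 0 (fully open) to 1 (shut). A call has exactly 10 rows; each row shifts and turns the commanded pose from where the row before left it; what a row does not reach is not made up. The controller multiplies each number of a shift by 25 mm and each number of a turn by 0.12 rad. A row lasts 1/10 s, in which the tool goes at most 50 mm and 8.59 degrees, less where a joint would pass 70% of its speed; a pose out of reach is approached as far as the arm can. A call with a number of a shift or a turn outside -1 to 1 is refused whole. A call with a gripper value outside its range is refused whole. The fingers move at their own pace and stop on an object; the grip force is fixed at half the most. Time passes only in rows, so rows that do not move let the fingers close, or fill a call up. It gives the time, the measured TCP pose, the force, the opening and the grip force at its end, in the units of the state.
- bot.observe(): the state, without advancing time (a new reading comes with each control period).
- bot.get_image(name): name is "scene" or "top"; returns a dict with "pixels" (384x512x3 uint8, red, green, blue), "K" (3x3 intrinsics, pixels), "dist_coeffs" ([k1, k2, p1, p2, k3] as OpenCV has them; the pictures are not rectified), "R" (3x3) and "t" (3): a world point X has camera coordinates R X + t. Camera axes: x right, y down, z forward; pixel columns grow to the right and rows downward; lengths in m; the calibration is good to about 2 mm. A picture is of the moment at which its call begins. There is no depth.
- bot.sign_off(): hands the job in; it is judged then, once.
Trained networks look in a picture, given as the dict that the camera call returned (one of the last four; its "shot" number tells which), for a name from the list of things; names that differ only in an ending like _2 or _b are one class to them, and where a whole thing is asked for, a point or a joint stands for the part that bears it (a point fixed in the world has none). Each returns a list of dicts, best first, with "p" (0 to 1); they miss things now and then, are a little off and sometimes report something else, mostly with a low value. They report only what shows in the picture. A call takes as long as a camera call.
- bot.recognise(picture, name): "at" ([row, column] in pixels, amid what is visible of it).
- bot.regions_of(picture, name): "pixels" (384x512 bool, what is visible of it) and "at" ([row, column] in pixels, amid what is visible of it).
The state is a dict: "time": time; "joint_positions": joint angles; "dq": joint speeds; "joint_efforts": joint torques, N m; "position": TCP position; "tool_rot": TCP orientation; "force": force on the tool from outside, world axes, zero at the start; "moment": the same for the moment, N m; "gripper_width": finger opening in m; "grip_force": force on a finger pad.
Only numpy, scipy, OpenCV 4.12 (cv2) and the standard library are available. Lean on these libraries where they do the work, as an engineer would, in place of code of your own. Each camera call takes 0.05 s, during which the arm holds its last target. There are 200 camera calls.

## Working session

There is one attempt and no reset: what is moved stays moved. The work goes in short steps, Python scripts to look and compute and a tool call to move; the robot and the scene stay as the last step left them, time stands still between calls to the robot, and variables do not carry over. Pictures are saved under pics/ and viewed, at most 10 in all, crops included, and the job is handed in when it is done.

Besides the shell and the picture viewer there is one more tool, called after "Emit:" by a JSON object that holds its "name" and its "arguments". carry_out: Moves the arm, as the interface text tells. Shifts and turns lie within -1 to 1; 1 stands for 25 mm of shift or 0.12 rad of turn. Its arguments: {"type":"object","properties":{"deltas":{"type":"array","items":{"type":"object","properties":{"x":{"type":"number"},"y":{"type":"number"},"z":{"type":"number"},"spin":{"type":"number"},"grip":{"type":"number"}}}}},"required":["deltas"]}

```bash
mkdir -p pics; cat > h.py <<'E'
import numpy as np, cv2
from plant import bot
def cam(n):
    return bot.get_image(n)
def save(im,f): cv2.imwrite('pics/'+f,im['pixels'][:,:,::-1])
def toworld(im,px,z):
    # px list of (row,col)
    p=np.array(px,float).reshape(-1,2)[:,::-1].reshape(-1,1,2)
    K=np.array(im['K']);d=np.array(im['dist_coeffs'])
    n=cv2.undistortPoints(p,K,d).reshape(-1,2)
    R=np.array(im['R']);t=np.array(im['t'])
    C=-R.T@t
    r=np.c_[n,np.ones(len(n))]@R
    s=(z-C[2])/r[:,2]
    return C+r*s[:,None]
def topix(im,X):
    R=np.array(im['R']);t=np.array(im['t'])
    p,_=cv2.projectPoints(np.array(X,float).reshape(-1,1,3),cv2.Rodrigues(R)[0],t,np.array(im['K']),np.array(im['dist_coeffs']))
    return p.reshape(-1,2)[:,::-1]
E
python3 - <<'E'
from h import *
s=bot.observe();print({k:np.round(v,3).tolist() for k,v in s.items()},bot.tip_reach)
ims={n:cam(n) for n in('top','scene')}
cv2.imwrite('pics/a.png',np.vstack([ims[n]['pixels'] for n in ims])[:,:,::-1][:, :])
for n,im in ims.items():
    save(im,n+'0.png'); R=np.array(im['R']);print(n,'C',np.round(-R.T@im['t'],3),'fwd',np.round(R[2],2),np.round(im['K'][0][0]))
    for o in ['frame','backboard','rail_centre','clip_a_ear','clip_b_ear','clip_a','tape_roll','pencil','eraser','phone','match_box']:
        r=bot.recognise(im,o)
        print(n,o,[(np.round(x['at']).tolist(),round(x['p'],2)) for x in r[:3]])
E
```

```text
{'time': 0.0, 'joint_positions': [63.129, 30.781, -0.253, 88.171, 0.147, 61.151, -4.078], 'dq': [0.06, 0.086, 0.036, 0.016, 0.085, -0.045, 0.021], 'joint_efforts': [-0.0, -58.341, 1.048, -25.91, 0.012, 0.01, 0.0], 'position': [0.255, -0.597, 0.249], 'tool_rot': [[0.92, 0.392, -0.001], [0.392, -0.92, 0.002], [-0.0, -0.002, -1.0]], 'force': [-0.393, 0.004, 0.24], 'moment': [0.03, 0.005, 0.013], 'grip_force': 0.0, 'gripper_width': 0.085} 0.019
top C [0.4   0.012 1.151] fwd [ 0.13 -0.02 -0.99] 419.0
top frame [([212.0, 292.0], 0.82)]
top backboard [([193.0, 196.0], 0.62)]
top rail_centre [([196.0, 191.0], 0.67), ([111.0, 203.0], 0.35), ([115.0, 314.0], 0.21)]
top clip_a_ear [([198.0, 267.0], 0.37)]
top clip_b_ear [([212.0, 293.0], 0.21)]
top clip_a [([200.0, 266.0], 0.64), ([214.0, 320.0], 0.43)]
top tape_roll [([110.0, 256.0], 0.65), ([200.0, 264.0], 0.59)]
top pencil [([282.0, 174.0], 0.65), ([195.0, 190.0], 0.19)]
top eraser [([275.0, 326.0], 0.43), ([216.0, 320.0], 0.29)]
top phone [([111.0, 314.0], 0.83), ([210.0, 290.0], 0.53)]
top match_box []
scene C [ 0.682 -0.785  0.761] fwd [-0.11  0.74 -0.67] 426.0
scene frame [([237.0, 232.0], 0.8)]
scene backboard [([170.0, 267.0], 0.65)]
scene rail_centre [([170.0, 263.0], 0.9)]
scene clip_a_ear [([212.0, 244.0], 0.55), ([238.0, 233.0], 0.52)]
scene clip_b_ear [([250.0, 212.0], 0.42)]
scene clip_a [([209.0, 245.0], 0.63)]
scene tape_roll [([212.0, 351.0], 0.56)]
scene pencil [([151.0, 195.0], 0.62), ([241.0, 231.0], 0.32)]
scene eraser [([248.0, 148.0], 0.53), ([277.0, 343.0], 0.28)]
scene phone [([277.0, 342.0], 0.81)]
scene match_box [([185.0, 354.0], 0.61), ([239.0, 231.0], 0.32)]
```

```bash
python3 - <<'E'
import cv2
a=cv2.imread('pics/top0.png')[80:310,130:380]; cv2.imwrite('pics/t1.png',cv2.resize(a,None,fx=2.6,fy=2.6,interpolation=3))
a=cv2.imread('pics/scene0.png')[120:320,110:410]; cv2.imwrite('pics/s1.png',cv2.resize(a,None,fx=2.6,fy=2.6,interpolation=3))
E
```

```text
(no output)
```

View pics/t1.png

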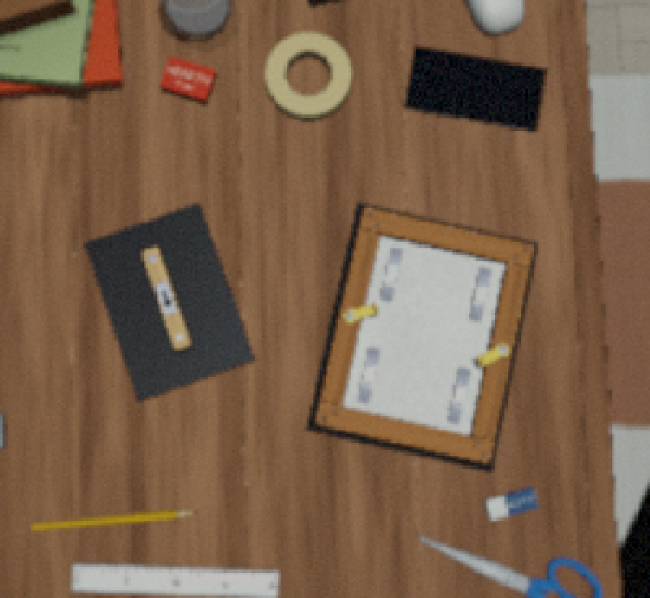

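View pics/s1.png

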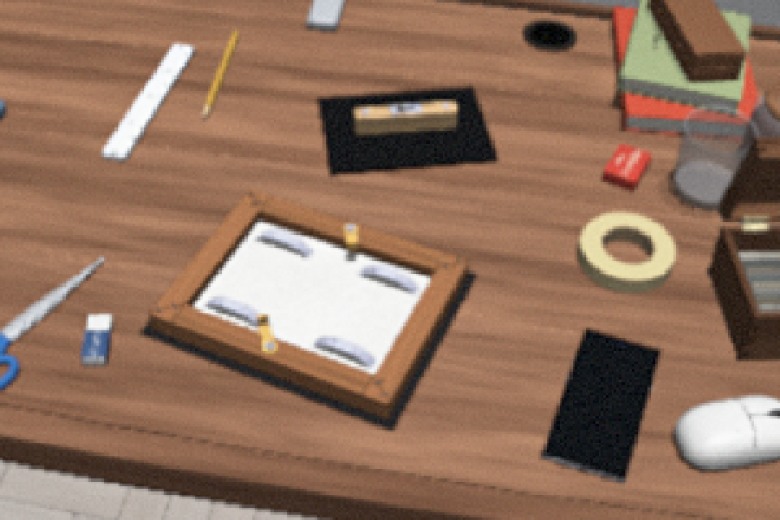

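The top view shows the board at crop (170,300) with its rail up. The frame is at (425,335). Both buttons point inward over the opening, at crop (358,313) and (492,353). I'll fit poses by matching silhouettes.

```bash
cat > fit.py <<'E'
from h import *
from scipy.optimize import minimize
def box(p,L,W,z0,z1,lx=0,ly=0):
    c,s=np.cos(p[2]),np.sin(p[2])
    X=[]
    for z in(z0,z1):
        for a,b in((1,1),(1,-1),(-1,-1),(-1,1)):
            x,y=lx+a*L/2,ly+b*W/2; X.append([p[0]+c*x-s*y,p[1]+s*x+c*y,z])
    return np.array(X)
def sil(im,boxes,S=8):
    m=np.zeros((384*2,512*2),np.uint8)
    for b in boxes:
        h=cv2.convexHull(topix(im,b)[:,::-1].astype(np.float32))
        cv2.fillConvexPoly(m,np.round((h*2+.5)*16).astype(np.int32),255,shift=4,lineType=cv2.LINE_AA)
    return cv2.resize(m,(512,384),interpolation=cv2.INTER_AREA)/255.
def fill(m):
    c,_=cv2.findContours(m.astype(np.uint8),cv2.RETR_EXTERNAL,cv2.CHAIN_APPROX_NONE)
    o=np.zeros(m.shape,np.uint8); cv2.drawContours(o,[max(c,key=cv2.contourArea)],-1,1,-1); return o.astype(float)
def fit(obs,model,p0):
    f=lambda q:sum(np.abs(sil(im,model((q[0]/1000,q[1]/1000,q[2]/300)))-m).sum()/m.sum() for im,m in obs)
    q0=np.array([p0[0]*1000,p0[1]*1000,p0[2]*300]);best=None
    for k in range(2):
        r=minimize(f,q0,method='Nelder-Mead',options=dict(initial_simplex=q0+np.vstack([np.zeros(3),np.eye(3)*(20 if k==0 else 5)]),xatol=.05,fatol=1e-5,maxiter=250)); q0=r.x
    return np.array([q0[0]/1000,q0[1]/1000,q0[2]/300]),r.fun
Fm=lambda p:[box(p,.234,.184,.003,.025),box(p,.25,.2,0,.003)]
Bm=lambda p:[box(p,.18,.13,0,.006),box(p,.11,.018,.006,.030)]
E
python3 - <<'E'
from fit import *
ims={n:cam(n) for n in('top','scene')}
vis={n:ims[n]['pixels'].copy() for n in ims}
for o,M,p0 in(('frame',Fm,(.47,-.09,-.2)),('backboard',Bm,(.5,.14,.3))):
    obs={}
    for n,im in ims.items():
        r=bot.regions_of(im,o); m=r[0]['pixels']; obs[n]=(im,fill(m)); print(o,n,round(r[0]['p'],2),m.sum(),int(obs[n][1].sum()))
    at=toworld(ims['top'],[np.argwhere(obs['top'][1]).mean(0)],.02)[0]
    p0=(at[0],at[1],p0[2])
    for k in(['top'],['scene'],['top','scene']):
        p,f=fit([obs[n] for n in k],M,p0); print(o,k,np.round(p,4),np.degrees(p[2]).round(2),round(f,3))
    for n in ims:
        for b in M(p):
            cv2.polylines(vis[n],[np.round(topix(ims[n],b[4:])[:,::-1]).astype(int)],True,(0,255,0))
    if o=='frame':
        for n in ims: cv2.polylines(vis[n],[np.round(topix(ims[n],box(p,.186,.136,.01,.025)[4:])[:,::-1]).astype(int)],True,(255,0,0))
    np.save(o+'.npy',p)
v=[cv2.resize(vis['top'][140:280,150:350],None,fx=3.0,fy=3.0)[:, :,::-1],cv2.resize(vis['scene'][140:300,160:310],None,fx=2.625,fy=2.625)[:,:,::-1]]
v=[v[0][:420],v[1][:420,:]]
cv2.imwrite('pics/fit.png',cv2.resize(np.hstack(v),(800,336)))
E
```

```text
frame top 0.69 6549 6549
frame scene 0.9 6990 6990
frame ['top'] [ 0.5117 -0.1146 -0.2482] -14.22 0.021
frame ['scene'] [ 0.5113 -0.1141 -0.2524] -14.46 0.025
frame ['top', 'scene'] [ 0.5118 -0.1143 -0.2503] -14.34 0.047
backboard top 0.64 3073 3073
backboard scene 0.79 1879 1879
backboard ['top'] [0.5556 0.1547 0.3158] 18.1 0.033
backboard ['scene'] [0.5504 0.157  0.3197] 18.32 0.068
backboard ['top', 'scene'] [0.5536 0.1551 0.3187] 18.26 0.131
```

View pics/fit.png

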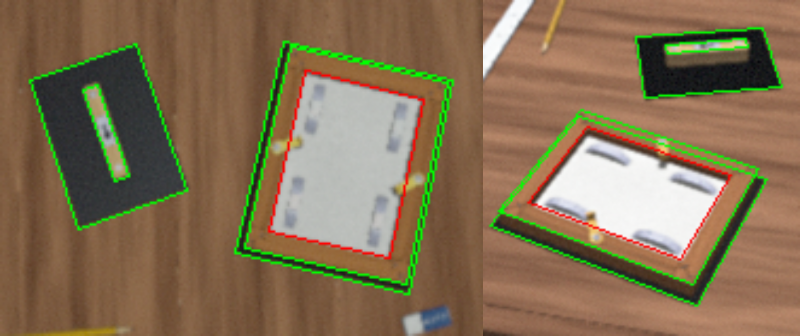

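The green and red outlines match the frame and its opening to within about 1 mm, and the board fits well in the top view. Next I'll find the button angles.

```bash
python3 - <<'E'
from fit import *
p=np.load('frame.npy');c,s=np.cos(p[2]),np.sin(p[2]);Rf=np.array([[c,-s],[s,c]])
for n in('top','scene'):
    im=cam(n);hsv=cv2.cvtColor(im['pixels'],cv2.COLOR_RGB2HSV)
    # image of yellow pixels
    m=(hsv[:,:,0]>=19)&(hsv[:,:,0]<=33)&(hsv[:,:,1]>100)&(hsv[:,:,2]>120)
    px=np.argwhere(m)
    for z in(.027,.034):
        l=(toworld(im,px,z)[:,:2]-p[:2])@Rf*1000
        for nm,sg in(('a',1),('b',-1)):
            k=(abs(l[:,0])<40)&(sg*l[:,1]>35)&(sg*l[:,1]<95)
            q=l[k]
            if len(q)>3:
                print(n,z,nm,len(q),'mean',q.mean(0).round(1),'inner',q[np.argsort(sg*q[:,1])[:5]].mean(0).round(1),'outer',q[np.argsort(-sg*q[:,1])[:5]].mean(0).round(1))
    for o in('clip_a_ear','clip_b_ear'):
        for r in bot.recognise(im,o)[:3]: print(n,o,round(r['p'],2),((toworld(im,[r['at']],.033)[:,:2]-p[:2])@Rf*1000).round(1))
s=bot.observe();d=Rf.T@(s['position'][:2]-p[:2]);print('tcp in frame',d.round(4),s['position'])
for q in [(-40,50),(40,50),(-40,-50),(40,-50),(-24,48),(0,0)]: print(q,(p[:2]+Rf@np.array(q)/1000).round(4))
E
```

```text
top 0.027 a 46 mean [ 5.5 72.9] inner [12.  58.1] outer [ 1.1 88.4]
top 0.027 b 48 mean [ -7. -73.] inner [-14.5 -61.7] outer [  2.  -87.6]
top 0.034 a 46 mean [ 4.6 73. ] inner [11.  58.3] outer [ 0.2 88.4]
top 0.034 b 48 mean [ -7.8 -71.9] inner [-15.3 -60.7] outer [  1.1 -86.5]
top clip_a_ear 0.61 [[ 6.5 71.1]]
top clip_b_ear 0.4 [[  0.2 -77.5]]
scene 0.027 a 18 mean [ 5.6 69.2] inner [ 7.2 62.5] outer [ 4.1 75.8]
scene 0.027 b 29 mean [ -9.  -71.7] inner [-16.8 -61.9] outer [  1.9 -85.7]
scene 0.034 a 18 mean [ 8.7 62.8] inner [10.3 56.1] outer [ 7.2 69.3]
scene 0.034 b 29 mean [ -5.7 -76.8] inner [-13.5 -67.1] outer [  5.  -90.7]
scene clip_a_ear 0.4 [[ 2.4 57.3]]
scene clip_b_ear 0.45 [[ -0.8 -77.8]]
tcp in frame [-0.1292 -0.5323] [ 0.25481101 -0.59795232  0.25029741]
(-40, 50) [ 0.4855 -0.0559]
(40, 50) [ 0.563  -0.0757]
(-40, -50) [ 0.4607 -0.1528]
(40, -50) [ 0.5382 -0.1726]
(-24, 48) [ 0.5005 -0.0618]
(0, 0) [ 0.5118 -0.1143]
```

Both buttons are over the opening, with a at about +0.5 rad and b at about −0.6 rad. I'll push a further towards +x and b further towards −x. First, approach with the fingers shut and aligned to the frame.

Emit:
{"name": "carry_out", "arguments": {"deltas": [{"x": 0.4, "y": 0.87, "z": 0, "spin": -0.27, "grip": 1}, {"x": 0.4, "y": 0.87, "z": 0, "spin": -0.27, "grip": 1}, {"x": 0.4, "y": 0.87, "z": 0, "spin": -0.27, "grip": 1}, {"x": 0.4, "y": 0.87, "z": 0, "spin": -0.27, "grip": 1}, {"x": 0.4, "y": 0.87, "z": 0, "spin": -0.27, "grip": 1}, {"x": 0.4, "y": 0.87, "z": 0, "spin": -0.27, "grip": 1}, {"x": 0.4, "y": 0.87, "z": 0, "spin": -0.27, "grip": 1}, {"x": 0.4, "y": 0.87, "z": 0, "spin": -0.27, "grip": 1}, {"x": 0.4, "y": 0.87, "z": 0, "spin": -0.27, "grip": 1}, {"x": 0.4, "y": 0.87, "z": 0, "spin": -0.27, "grip": 1}]}}

```text
time: 2.8
position: [0.3552, -0.3796, 0.2505]
tool_rot: [[0.997, 0.077, 0.0], [0.077, -0.997, -0.0], [0.0, 0.0, -1.0]]
force: [-0.1, -0.1, -0.7]
gripper_width: 0.0004
grip_force: 0.0
```

Emit:
{"name": "carry_out", "arguments": {"deltas": [{"x": 0.4, "y": 0.87, "z": 0, "spin": -0.27, "grip": 1}, {"x": 0.4, "y": 0.87, "z": 0, "spin": -0.27, "grip": 1}, {"x": 0.4, "y": 0.87, "z": 0, "spin": -0.27, "grip": 1}, {"x": 0.4, "y": 0.87, "z": 0, "spin": -0.27, "grip": 1}, {"x": 0.4, "y": 0.87, "z": 0, "spin": -0.27, "grip": 1}, {"x": 0.4, "y": 0.87, "z": 0, "spin": -0.27, "grip": 1}, {"x": 0.4, "y": 0.87, "z": 0, "spin": -0.27, "grip": 1}, {"x": 0.4, "y": 0.87, "z": 0, "spin": -0.27, "grip": 1}, {"x": 0.4, "y": 0.87, "z": 0, "spin": -0.27, "grip": 1}, {"x": 0.4, "y": 0.87, "z": 0, "spin": -0.27, "grip": 1}]}}

```text
time: 3.8
position: [0.4552, -0.1621, 0.2505]
tool_rot: [[0.97, -0.244, 0.0], [-0.244, -0.97, -0.0], [0.001, 0.0, -1.0]]
force: [0.7, 0.2, 0.7]
gripper_width: -0.0001
grip_force: 0.0
```

Emit:
{"name": "carry_out", "arguments": {"deltas": [{"x": 0.4, "y": 0.87, "z": 0, "grip": 1}, {"x": 0.4, "y": 0.87, "z": 0, "grip": 1}, {"x": 0.4, "y": 0.87, "z": -0.5, "grip": 1}, {"x": 0.4, "y": 0.86, "z": -0.5, "grip": 1}, {"x": 0.4, "y": 0.86, "z": -0.5, "grip": 1}, {"z": -0.8, "grip": 1}, {"z": -0.8, "grip": 1}, {"z": -0.8, "grip": 1}, {"z": 0, "grip": 1}, {"z": 0, "grip": 1}]}}

```text
invalid input
```

Emit:
{"name": "carry_out", "arguments": {"deltas": [{"x": 0.4, "y": 0.87, "z": 0, "spin": 0, "grip": 1}, {"x": 0.4, "y": 0.87, "z": 0, "spin": 0, "grip": 1}, {"x": 0.4, "y": 0.87, "z": -0.5, "spin": 0, "grip": 1}, {"x": 0.4, "y": 0.86, "z": -0.5, "spin": 0, "grip": 1}, {"x": 0.4, "y": 0.86, "z": -0.5, "spin": 0, "grip": 1}, {"x": 0, "y": 0, "z": -0.8, "spin": 0, "grip": 1}, {"x": 0, "y": 0, "z": -0.8, "spin": 0, "grip": 1}, {"x": 0, "y": 0, "z": -0.8, "spin": 0, "grip": 1}, {"x": 0, "y": 0, "z": 0, "spin": 0, "grip": 1}, {"x": 0, "y": 0, "z": 0, "spin": 0, "grip": 1}]}}

```text
time: 4.8
position: [0.5049, -0.0547, 0.1531]
tool_rot: [[0.97, -0.243, -0.0], [-0.243, -0.97, 0.0], [-0.0, 0.0, -1.0]]
force: [0.8, 1.2, 1.4]
gripper_width: -0.0
grip_force: 0.0
```

Emit:
{"name": "carry_out", "arguments": {"deltas": [{"x": 0, "y": 0, "z": -0.8, "spin": 0, "grip": 1}, {"x": 0, "y": 0, "z": -0.8, "spin": 0, "grip": 1}, {"x": 0, "y": 0, "z": -0.8, "spin": 0, "grip": 1}, {"x": 0, "y": 0, "z": -0.8, "spin": 0, "grip": 1}, {"x": 0, "y": 0, "z": -0.8, "spin": 0, "grip": 1}, {"x": 0, "y": 0, "z": -0.08, "spin": 0, "grip": 1}, {"x": 0.17, "y": -0.05, "z": 0, "spin": 0, "grip": 1}, {"x": 0.17, "y": -0.05, "z": 0, "spin": 0, "grip": 1}, {"x": 0.17, "y": -0.05, "z": 0, "spin": 0, "grip": 1}, {"x": 0.17, "y": -0.05, "z": 0, "spin": 0, "grip": 1}]}}

```text
time: 5.8
position: [0.523, -0.06, 0.0517]
tool_rot: [[0.97, -0.243, 0.002], [-0.243, -0.97, -0.0], [0.002, -0.0, -1.0]]
force: [-0.4, 0.2, -0.5]
gripper_width: 0.0001
grip_force: 0.3
```

Emit:
{"name": "carry_out", "arguments": {"deltas": [{"x": 0.17, "y": -0.05, "z": 0, "spin": 0, "grip": 1}, {"x": 0.17, "y": -0.05, "z": 0, "spin": 0, "grip": 1}, {"x": 0.17, "y": -0.05, "z": 0, "spin": 0, "grip": 1}, {"x": 0.17, "y": -0.05, "z": 0, "spin": 0, "grip": 1}, {"x": 0.12, "y": 0, "z": 0, "spin": 0, "grip": 1}, {"x": 0.12, "y": 0, "z": 0, "spin": 0, "grip": 1}, {"x": 0.12, "y": 0, "z": 0, "spin": 0, "grip": 1}, {"x": 0.13, "y": 0.02, "z": 0, "spin": 0, "grip": 1}, {"x": 0.03, "y": 0.08, "z": 0, "spin": 0, "grip": 1}, {"x": 0, "y": 0, "z": 0, "spin": 0, "grip": 1}]}}

```text
time: 6.8
position: [0.5522, -0.0619, 0.0509]
tool_rot: [[0.97, -0.242, 0.001], [-0.242, -0.97, 0.0], [0.001, -0.0, -1.0]]
force: [-0.2, 0.1, 0.8]
gripper_width: 0.0002
grip_force: 0.1
```

```bash
python3 - <<'E'
from h import *
p=np.load('frame.npy');c,s=np.cos(p[2]),np.sin(p[2]);Rf=np.array([[c,-s],[s,c]])
o=bot.observe();print(o['position'].round(4) if hasattr(o['position'],'round') else o['position'],((np.array(o['position'][:2])-p[:2])@Rf*1000).round(1),np.round(o['force'],1))
im=cam('scene');cv2.imwrite('pics/s2.png',cv2.resize(im['pixels'][170:300,150:310,::-1],None,fx=4,fy=4,interpolation=3))
E
```

```text
[ 0.5522 -0.0619  0.0509] [26.2 60.7] [-0.2  0.1  0.8]
```

View pics/s2.png

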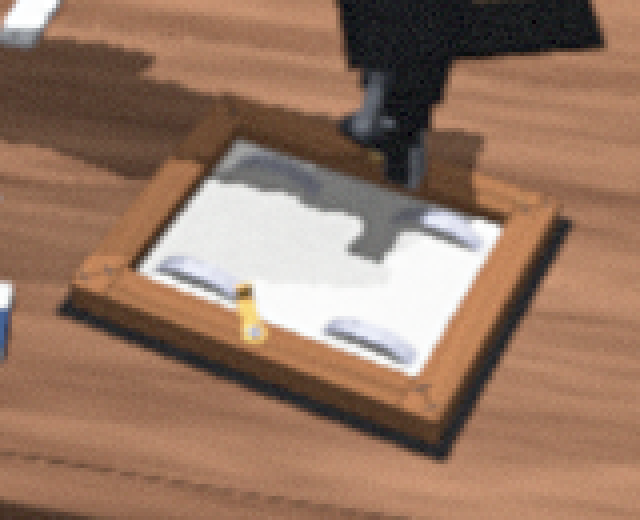

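Button a has been swung to the right; only its pivot shows, at about (375,155). Button b stays at (250,315). Now b, as the mirror image.

Emit:
{"name": "carry_out", "arguments": {"deltas": [{"x": 0, "y": 0, "z": 1, "spin": 0, "grip": 1}, {"x": -0.22, "y": -0.75, "z": 0, "spin": 0, "grip": 1}, {"x": -0.22, "y": -0.75, "z": 0, "spin": 0, "grip": 1}, {"x": -0.22, "y": -0.75, "z": 0, "spin": 0, "grip": 1}, {"x": -0.23, "y": -0.75, "z": 0, "spin": 0, "grip": 1}, {"x": -0.23, "y": -0.75, "z": 0, "spin": 0, "grip": 1}, {"x": -0.23, "y": -0.74, "z": 0, "spin": 0, "grip": 1}, {"x": 0, "y": 0, "z": 0, "spin": 0, "grip": 1}, {"x": 0, "y": 0, "z": -0.5, "spin": 0, "grip": 1}, {"x": 0, "y": 0, "z": -0.5, "spin": 0, "grip": 1}]}}

```text
time: 7.85
position: [0.5186, -0.173, 0.05]
tool_rot: [[0.97, -0.241, 0.001], [-0.241, -0.97, 0.001], [0.001, -0.001, -1.0]]
force: [0.5, -0.7, -0.6]
gripper_width: 0.0003
grip_force: 0.0
```

Emit:
{"name": "carry_out", "arguments": {"deltas": [{"x": -0.17, "y": 0.05, "z": 0, "spin": 0, "grip": 1}, {"x": -0.17, "y": 0.05, "z": 0, "spin": 0, "grip": 1}, {"x": -0.17, "y": 0.05, "z": 0, "spin": 0, "grip": 1}, {"x": -0.17, "y": 0.05, "z": 0, "spin": 0, "grip": 1}, {"x": -0.17, "y": 0.05, "z": 0, "spin": 0, "grip": 1}, {"x": -0.17, "y": 0.05, "z": 0, "spin": 0, "grip": 1}, {"x": -0.17, "y": 0.05, "z": 0, "spin": 0, "grip": 1}, {"x": -0.17, "y": 0.05, "z": 0, "spin": 0, "grip": 1}, {"x": -0.12, "y": 0, "z": 0, "spin": 0, "grip": 1}, {"x": -0.12, "y": 0, "z": 0, "spin": 0, "grip": 1}]}}

```text
time: 8.85
position: [0.4774, -0.164, 0.0507]
tool_rot: [[0.97, -0.242, -0.001], [-0.242, -0.97, 0.001], [-0.001, -0.0, -1.0]]
force: [0.8, 0.5, -0.4]
gripper_width: 0.0001
grip_force: 0.2
```

Emit:
{"name": "carry_out", "arguments": {"deltas": [{"x": -0.12, "y": 0, "z": 0, "spin": 0, "grip": 1}, {"x": -0.13, "y": -0.02, "z": 0, "spin": 0, "grip": 1}, {"x": -0.03, "y": -0.08, "z": 0, "spin": 0, "grip": 1}, {"x": 0, "y": 0, "z": 0, "spin": 0, "grip": 1}, {"x": 0, "y": 0, "z": 0, "spin": 0, "grip": 1}, {"x": 0, "y": 0, "z": 1, "spin": 0, "grip": 1}, {"x": 0, "y": 0, "z": 1, "spin": 0, "grip": 1}, {"x": 0, "y": 0, "z": 1, "spin": 0, "grip": 1}, {"x": 0, "y": 0, "z": 1, "spin": 0, "grip": 0}, {"x": 0, "y": 0, "z": 1, "spin": 0, "grip": 0}]}}

```text
time: 9.85
position: [0.4711, -0.1671, 0.1769]
tool_rot: [[0.97, -0.243, 0.0], [-0.243, -0.97, -0.0], [0.0, 0.0, -1.0]]
force: [0.3, 0.2, -0.0]
gripper_width: 0.0282
grip_force: 0.0
```

Emit:
{"name": "carry_out", "arguments": {"deltas": [{"x": 0.24, "y": 0.92, "z": 0, "spin": 0.335, "grip": 0}, {"x": 0.24, "y": 0.92, "z": 0, "spin": 0.335, "grip": 0}, {"x": 0.24, "y": 0.92, "z": 0, "spin": 0.335, "grip": 0}, {"x": 0.24, "y": 0.92, "z": 0, "spin": 0.335, "grip": 0}, {"x": 0.24, "y": 0.92, "z": 0, "spin": 0.335, "grip": 0}, {"x": 0.24, "y": 0.92, "z": 0, "spin": 0.335, "grip": 0}, {"x": 0.24, "y": 0.92, "z": 0, "spin": 0.335, "grip": 0}, {"x": 0.24, "y": 0.92, "z": 0, "spin": 0.335, "grip": 0}, {"x": 0.24, "y": 0.92, "z": 0, "spin": 0.335, "grip": 0}, {"x": 0.24, "y": 0.92, "z": 0, "spin": 0.335, "grip": 0}]}}

```text
time: 10.85
position: [0.5313, 0.0639, 0.1758]
tool_rot: [[0.987, 0.158, 0.0], [0.158, -0.987, -0.0], [0.0, 0.0, -1.0]]
force: [-0.4, -0.7, -0.5]
gripper_width: 0.0853
grip_force: 0.0
```

Emit:
{"name": "carry_out", "arguments": {"deltas": [{"x": 0.23, "y": 0.92, "z": 0, "spin": 0.335, "grip": 0}, {"x": 0.23, "y": 0.92, "z": 0, "spin": 0.335, "grip": 0}, {"x": 0.23, "y": 0.92, "z": 0, "spin": 0.335, "grip": 0}, {"x": 0.23, "y": 0.92, "z": 0, "spin": 0.335, "grip": 0}, {"x": 0, "y": 0, "z": -0.8, "spin": 0, "grip": 0}, {"x": 0, "y": 0, "z": -0.8, "spin": 0, "grip": 0}, {"x": 0, "y": 0, "z": -0.8, "spin": 0, "grip": 0}, {"x": 0, "y": 0, "z": -0.8, "spin": 0, "grip": 0}, {"x": 0, "y": 0, "z": 0, "spin": 0, "grip": 0}, {"x": 0, "y": 0, "z": 0, "spin": 0, "grip": 0}]}}

```text
time: 11.85
position: [0.5541, 0.155, 0.096]
tool_rot: [[0.95, 0.312, -0.0], [0.312, -0.95, -0.0], [-0.0, 0.0, -1.0]]
force: [0.2, 0.7, 1.1]
gripper_width: 0.0855
grip_force: 0.0
```

```bash
python3 - <<'E'
from fit import *
p=np.load('frame.npy');b=np.load('backboard.npy')
o=bot.observe();R=np.array(o['tool_rot']);print(np.round(o['position'],4),np.degrees(np.arctan2(R[1,0],R[0,0])).round(2),np.round(o['force'],1))
im=cam('top');im2=cam('scene')
v=im['pixels'][:,:,::-1];v2=im2['pixels'][:,:,::-1]
a=cv2.resize(v[140:280,150:350],(400,280),interpolation=3);c=cv2.resize(v2[120:285,160:360],(400,330),interpolation=3)
w=np.zeros((330,800,3),np.uint8);w[:280,:400]=a;w[:,400:]=c;cv2.imwrite('pics/c3.png',w)
E
```

```text
[0.5541 0.155  0.096 ] 18.19 [0.2 0.7 1.1]
```

View pics/c3.png

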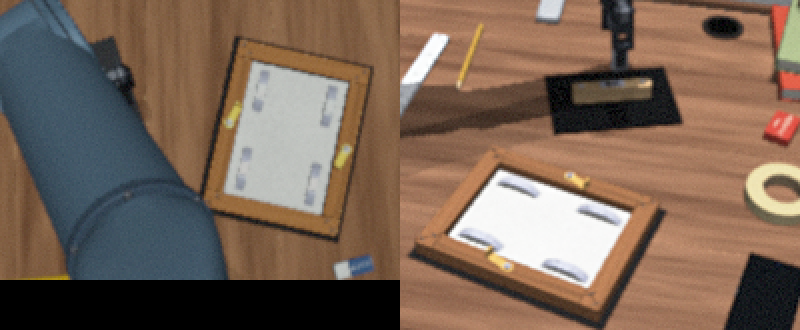

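Both buttons now lie along the frame sides. I'll check their angles numerically.

```bash
python3 - <<'E'
from fit import *
p=np.load('frame.npy');c,s=np.cos(p[2]),np.sin(p[2]);Rf=np.array([[c,-s],[s,c]])
im=cam('top');hsv=cv2.cvtColor(im['pixels'],cv2.COLOR_RGB2HSV)
px=np.argwhere((hsv[:,:,0]>=19)&(hsv[:,:,0]<=33)&(hsv[:,:,1]>100)&(hsv[:,:,2]>120))
l=(toworld(im,px,.027)[:,:2]-p[:2])@Rf*1000
for sg in(1,-1):
    q=l[(abs(l[:,0])<45)&(sg*l[:,1]>45)&(sg*l[:,1]<100)]
    vx,vy,x0,y0=cv2.fitLine(q.astype(np.float32),cv2.DIST_L2,0,.01,.01).ravel()
    print(sg,len(q),q.mean(0).round(1),q.min(0).round(1),q.max(0).round(1),'theta',np.arctan2(abs(vx),abs(vy)).round(2),(vx,vy))
E
```

```text
1 58 [13.8 77.9] [-7.6 69.9] [32.1 90.1] theta 1.3 (np.float32(0.96466553), np.float32(-0.2634775))
-1 57 [-12.  -77.3] [-27.1 -89.5] [  7.6 -68.5] theta 1.32 (np.float32(0.96825564), np.float32(-0.24996214))
```

The buttons are at only about 1.3 rad, which is borderline. I'll push each one 4–5 mm further before fetching the board.

Emit:
{"name": "carry_out", "arguments": {"deltas": [{"x": -0.01, "y": -0.9, "z": 0, "spin": -0.47, "grip": 1}, {"x": -0.01, "y": -0.9, "z": 0, "spin": -0.47, "grip": 1}, {"x": -0.01, "y": -0.9, "z": 0, "spin": -0.47, "grip": 1}, {"x": -0.01, "y": -0.9, "z": 0, "spin": -0.47, "grip": 1}, {"x": -0.01, "y": -0.9, "z": 0, "spin": -0.47, "grip": 1}, {"x": -0.01, "y": -0.9, "z": 0, "spin": -0.47, "grip": 1}, {"x": -0.01, "y": -0.9, "z": 0, "spin": -0.47, "grip": 1}, {"x": -0.02, "y": -0.9, "z": 0, "spin": -0.47, "grip": 1}, {"x": -0.02, "y": -0.9, "z": 0, "spin": -0.47, "grip": 1}, {"x": -0.02, "y": -0.9, "z": 0, "spin": -0.47, "grip": 1}]}}

```text
time: 13.0
position: [0.5507, -0.0718, 0.0958]
tool_rot: [[0.969, -0.248, -0.0], [-0.248, -0.969, 0.0], [-0.0, -0.0, -1.0]]
force: [-0.8, 0.5, -0.1]
gripper_width: 0.0002
grip_force: 0.0
```

Emit:
{"name": "carry_out", "arguments": {"deltas": [{"x": 0, "y": 0, "z": -0.6, "spin": 0, "grip": 1}, {"x": 0, "y": 0, "z": -0.6, "spin": 0, "grip": 1}, {"x": 0, "y": 0, "z": -0.6, "spin": 0, "grip": 1}, {"x": 0.03, "y": 0.13, "z": 0, "spin": 0, "grip": 1}, {"x": 0.03, "y": 0.13, "z": 0, "spin": 0, "grip": 1}, {"x": 0.03, "y": 0.13, "z": 0, "spin": 0, "grip": 1}, {"x": 0.03, "y": 0.13, "z": 0, "spin": 0, "grip": 1}, {"x": 0, "y": 0, "z": 0, "spin": 0, "grip": 1}, {"x": -0.06, "y": -0.26, "z": 0, "spin": 0, "grip": 1}, {"x": 0, "y": 0, "z": 1, "spin": 0, "grip": 1}]}}

```text
time: 14.0
position: [0.5496, -0.0649, 0.0738]
tool_rot: [[0.97, -0.245, -0.006], [-0.245, -0.97, -0.001], [-0.005, 0.002, -1.0]]
force: [0.2, -0.3, 0.9]
gripper_width: -0.0003
grip_force: 0.0
```

Emit:
{"name": "carry_out", "arguments": {"deltas": [{"x": -0.64, "y": -0.75, "z": 0, "spin": 0, "grip": 1}, {"x": -0.64, "y": -0.75, "z": 0, "spin": 0, "grip": 1}, {"x": -0.64, "y": -0.75, "z": 0, "spin": 0, "grip": 1}, {"x": -0.64, "y": -0.75, "z": 0, "spin": 0, "grip": 1}, {"x": -0.64, "y": -0.75, "z": 0, "spin": 0, "grip": 1}, {"x": 0, "y": 0, "z": -0.5, "spin": 0, "grip": 1}, {"x": 0, "y": 0, "z": -0.5, "spin": 0, "grip": 1}, {"x": 0, "y": 0, "z": 0, "spin": 0, "grip": 1}, {"x": 0, "y": 0, "z": 0, "spin": 0, "grip": 1}, {"x": -0.03, "y": -0.13, "z": 0, "spin": 0, "grip": 1}]}}

```text
time: 15.0
position: [0.4723, -0.1594, 0.0509]
tool_rot: [[0.97, -0.242, 0.001], [-0.242, -0.97, 0.001], [0.0, -0.001, -1.0]]
force: [-0.4, -0.2, -0.8]
gripper_width: 0.0003
grip_force: 0.0
```

Emit:
{"name": "carry_out", "arguments": {"deltas": [{"x": -0.03, "y": -0.11, "z": 0, "spin": 0, "grip": 1}, {"x": -0.03, "y": -0.11, "z": 0, "spin": 0, "grip": 1}, {"x": -0.03, "y": -0.11, "z": 0, "spin": 0, "grip": 1}, {"x": -0.03, "y": -0.12, "z": 0, "spin": 0, "grip": 1}, {"x": 0, "y": 0, "z": 0, "spin": 0, "grip": 1}, {"x": 0, "y": 0, "z": 0, "spin": 0, "grip": 1}, {"x": 0.06, "y": 0.26, "z": 0, "spin": 0, "grip": 1}, {"x": 0, "y": 0, "z": 1, "spin": 0, "grip": 1}, {"x": 0, "y": 0, "z": 1, "spin": 0, "grip": 1}, {"x": 0, "y": 0, "z": 0, "spin": 0, "grip": 1}]}}

```text
time: 16.0
position: [0.4723, -0.1651, 0.1034]
tool_rot: [[0.97, -0.243, 0.005], [-0.243, -0.97, -0.001], [0.005, 0.0, -1.0]]
force: [-0.3, -0.5, -0.6]
gripper_width: -0.0
grip_force: 0.0
```

Emit:
{"name": "carry_out", "arguments": {"deltas": [{"x": 0.235, "y": 0.915, "z": 0, "spin": 0.335, "grip": 0}, {"x": 0.235, "y": 0.915, "z": 0, "spin": 0.335, "grip": 0}, {"x": 0.235, "y": 0.915, "z": 0, "spin": 0.335, "grip": 0}, {"x": 0.235, "y": 0.915, "z": 0, "spin": 0.335, "grip": 0}, {"x": 0.235, "y": 0.915, "z": 0, "spin": 0.335, "grip": 0}, {"x": 0.235, "y": 0.915, "z": 0, "spin": 0.335, "grip": 0}, {"x": 0.235, "y": 0.915, "z": 0, "spin": 0.335, "grip": 0}, {"x": 0.235, "y": 0.915, "z": 0, "spin": 0.335, "grip": 0}, {"x": 0.235, "y": 0.915, "z": 0, "spin": 0.335, "grip": 0}, {"x": 0.235, "y": 0.915, "z": 0, "spin": 0.335, "grip": 0}]}}

```text
time: 17.0
position: [0.5285, 0.065, 0.1001]
tool_rot: [[0.988, 0.157, -0.001], [0.157, -0.988, 0.0], [-0.001, -0.0, -1.0]]
force: [-0.1, -0.4, 0.5]
gripper_width: 0.0854
grip_force: 0.0
```

Emit:
{"name": "carry_out", "arguments": {"deltas": [{"x": 0.235, "y": 0.915, "z": 0, "spin": 0.335, "grip": 0}, {"x": 0.235, "y": 0.915, "z": 0, "spin": 0.335, "grip": 0}, {"x": 0.235, "y": 0.915, "z": 0, "spin": 0.335, "grip": 0}, {"x": 0.235, "y": 0.915, "z": 0, "spin": 0.335, "grip": 0}, {"x": 0, "y": 0, "z": -0.5, "spin": 0, "grip": 0}, {"x": 0, "y": 0, "z": -0.5, "spin": 0, "grip": 0}, {"x": 0, "y": 0, "z": -0.5, "spin": 0, "grip": 0}, {"x": 0, "y": 0, "z": -0.5, "spin": 0, "grip": 0}, {"x": 0, "y": 0, "z": -0.5, "spin": 0, "grip": 0}, {"x": 0, "y": 0, "z": 0, "spin": 0, "grip": 0}]}}

```text
time: 18.0
position: [0.5509, 0.1541, 0.0362]
tool_rot: [[0.951, 0.311, -0.003], [0.311, -0.951, -0.001], [-0.004, 0.0, -1.0]]
force: [-0.0, 0.3, 0.5]
gripper_width: 0.0857
grip_force: 0.0
```

```bash
python3 - <<'E'
from fit import *
p=np.load('frame.npy');c,s=np.cos(p[2]),np.sin(p[2]);Rf=np.array([[c,-s],[s,c]])
o=bot.observe();R=np.array(o['tool_rot']);print(np.round(o['position'],4),np.degrees(np.arctan2(R[1,0],R[0,0])).round(2),np.round(o['force'],1))
im=cam('top');hsv=cv2.cvtColor(im['pixels'],cv2.COLOR_RGB2HSV)
px=np.argwhere((hsv[:,:,0]>=19)&(hsv[:,:,0]<=33)&(hsv[:,:,1]>100)&(hsv[:,:,2]>120))
l=(toworld(im,px,.027)[:,:2]-p[:2])@Rf*1000
for sg in(1,-1):
    q=l[(abs(l[:,0])<45)&(sg*l[:,1]>45)&(sg*l[:,1]<100)]
    vx,vy,x0,y0=cv2.fitLine(q.astype(np.float32),cv2.DIST_L2,0,.01,.01).ravel()
    print(sg,len(q),q.mean(0).round(1),q.min(0).round(1),q.max(0).round(1),'theta',np.arctan2(abs(vx),abs(vy)).round(2),(vx,vy))
E
```

```text
[0.5509 0.1541 0.0362] 18.1 [-0.   0.3  0.5]
1 63 [13.2 80.5] [-8.2 73.1] [32.1 90.1] theta 1.51 (np.float32(0.9981899), np.float32(-0.06014082))
-1 61 [-12.6 -80.2] [-28.6 -90.1] [  7.6 -72.8] theta 1.56 (np.float32(0.9998912), np.float32(-0.014749416))
```

Both buttons are well clear, at about 1.5 rad. Now pinch the rail.

Emit:
{"name": "carry_out", "arguments": {"deltas": [{"x": 0.13, "y": 0.04, "z": -0.13, "spin": 0, "grip": 0}, {"x": 0, "y": 0, "z": -0.13, "spin": 0, "grip": 0}, {"x": 0, "y": 0, "z": 0, "spin": 0, "grip": 0}, {"x": 0, "y": 0, "z": 0, "spin": 0, "grip": 1}, {"x": 0, "y": 0, "z": 0, "spin": 0, "grip": 1}, {"x": 0, "y": 0, "z": 0, "spin": 0, "grip": 1}, {"x": 0, "y": 0, "z": 0, "spin": 0, "grip": 1}, {"x": 0, "y": 0, "z": 0, "spin": 0, "grip": 1}, {"x": 0, "y": 0, "z": 0, "spin": 0, "grip": 1}, {"x": 0, "y": 0, "z": 0, "spin": 0, "grip": 1}]}}

```text
time: 19.05
position: [0.5558, 0.1562, 0.0321]
tool_rot: [[0.95, 0.311, 0.0], [0.311, -0.95, 0.0], [0.0, -0.0, -1.0]]
force: [-1.2, -0.4, 3.8]
gripper_width: 0.0164
grip_force: 60.2
```

Emit:
{"name": "carry_out", "arguments": {"deltas": [{"x": 0, "y": 0, "z": 0.3, "spin": 0, "grip": 1}, {"x": 0, "y": 0, "z": 0.6, "spin": 0, "grip": 1}, {"x": 0, "y": 0, "z": 0.8, "spin": 0, "grip": 1}, {"x": 0, "y": 0, "z": 0.8, "spin": 0, "grip": 1}, {"x": 0, "y": 0, "z": 0.8, "spin": 0, "grip": 1}, {"x": 0, "y": 0, "z": 0.8, "spin": 0, "grip": 1}, {"x": -0.12, "y": -0.72, "z": 0, "spin": -0.31, "grip": 1}, {"x": -0.12, "y": -0.72, "z": 0, "spin": -0.31, "grip": 1}, {"x": -0.12, "y": -0.72, "z": 0, "spin": -0.31, "grip": 1}, {"x": -0.12, "y": -0.72, "z": 0, "spin": -0.31, "grip": 1}]}}

```text
time: 20.05
position: [0.5423, 0.0811, 0.1333]
tool_rot: [[0.987, 0.162, -0.002], [0.162, -0.987, -0.001], [-0.002, 0.001, -1.0]]
force: [0.3, 1.2, -2.3]
gripper_width: 0.0165
grip_force: 59.5
```

Emit:
{"name": "carry_out", "arguments": {"deltas": [{"x": -0.12, "y": -0.72, "z": 0, "spin": -0.31, "grip": 1}, {"x": -0.12, "y": -0.72, "z": 0, "spin": -0.31, "grip": 1}, {"x": -0.12, "y": -0.72, "z": 0, "spin": -0.31, "grip": 1}, {"x": -0.12, "y": -0.72, "z": 0, "spin": -0.31, "grip": 1}, {"x": -0.12, "y": -0.72, "z": 0, "spin": -0.31, "grip": 1}, {"x": -0.12, "y": -0.72, "z": 0, "spin": -0.31, "grip": 1}, {"x": -0.12, "y": -0.72, "z": 0, "spin": -0.31, "grip": 1}, {"x": -0.12, "y": -0.72, "z": 0, "spin": -0.31, "grip": 1}, {"x": -0.12, "y": -0.72, "z": 0, "spin": -0.31, "grip": 1}, {"x": -0.12, "y": -0.72, "z": 0, "spin": -0.31, "grip": 1}]}}

```text
time: 21.05
position: [0.5133, -0.0975, 0.1343]
tool_rot: [[0.979, -0.206, 0.0], [-0.206, -0.979, -0.0], [0.0, -0.0, -1.0]]
force: [0.2, 0.3, -1.1]
gripper_width: 0.0168
grip_force: 59.4
```

Emit:
{"name": "carry_out", "arguments": {"deltas": [{"x": -0.1, "y": -0.72, "z": 0, "spin": -0.35, "grip": 1}, {"x": 0, "y": 0, "z": 0, "spin": 0, "grip": 1}, {"x": 0, "y": 0, "z": 0, "spin": 0, "grip": 1}, {"x": 0, "y": 0, "z": 0, "spin": 0, "grip": 1}, {"x": 0, "y": 0, "z": 0, "spin": 0, "grip": 1}, {"x": 0, "y": 0, "z": 0, "spin": 0, "grip": 1}, {"x": 0, "y": 0, "z": 0, "spin": 0, "grip": 1}, {"x": 0, "y": 0, "z": 0, "spin": 0, "grip": 1}, {"x": 0, "y": 0, "z": 0, "spin": 0, "grip": 1}, {"x": 0, "y": 0, "z": 0, "spin": 0, "grip": 1}]}}

```text
time: 22.05
position: [0.511, -0.1139, 0.1343]
tool_rot: [[0.97, -0.244, -0.0], [-0.244, -0.97, 0.0], [-0.0, -0.0, -1.0]]
force: [-0.1, 0.6, -1.7]
gripper_width: 0.0167
grip_force: 59.4
```

```bash
python3 - <<'E'
from fit import *
o=bot.observe();R=np.array(o['tool_rot']);P=np.array(o['position']);print(P.round(4),np.degrees(np.arctan2(R[1,0],R[0,0])).round(2),np.round(o['force'],1),R.round(3).tolist())
f=np.load('frame.npy')
ims={n:cam(n) for n in('top','scene')}
vis=[]
for n,im in ims.items():
    v=im['pixels'].copy()
    for z in (P[2]-.0321+.006,):
        q=box((P[0],P[1],f[2]),.18,.13,z-.006,z)
        cv2.polylines(v,[np.round(topix(im,q[4:])[:,::-1]*16).astype(int)],True,(0,255,0),1,cv2.LINE_AA,4)
    c=topix(im,[P])[0].astype(int); v=v[max(0,c[0]-90):c[0]+90,max(0,c[1]-90):c[1]+90]
    vis.append(cv2.resize(v,(400,400),interpolation=3)[:,:,::-1])
    r=bot.regions_of(im,'backboard'); print(n,[(round(x['p'],2),np.round(x['at']).tolist(),int(x['pixels'].sum())) for x in r[:2]])
cv2.imwrite('pics/h.png',np.hstack(vis))
E
```

```text
[ 0.511  -0.1139  0.1343] -14.11 [-0.1  0.6 -1.7] [[0.97, -0.244, -0.0], [-0.244, -0.97, 0.0], [-0.0, -0.0, -1.0]]
top [(0.55, [218.0, 278.0], 1497)]
scene [(0.63, [209.0, 235.0], 2782)]
```

View pics/h.png

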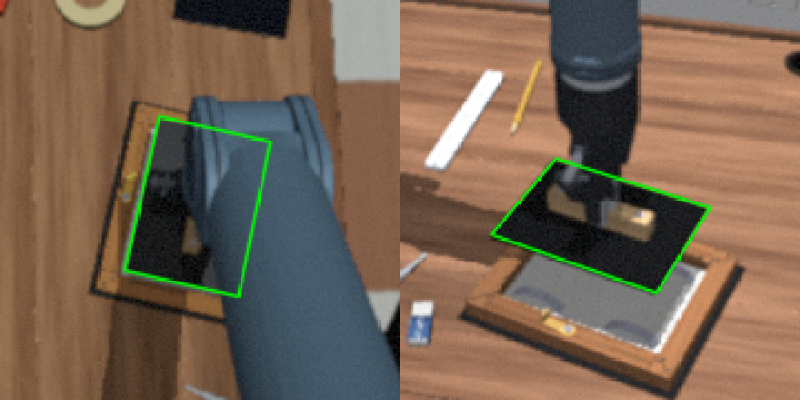

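The held board matches the predicted outline closely, level and aligned. I'll fit its small offset before lowering.

```bash
python3 - <<'E'
from fit import *
o=bot.observe();P=np.array(o['position']);f=np.load('frame.npy');z=P[2]-.0321
im=cam('scene')
m=bot.regions_of(im,'backboard')[0]['pixels'].astype(np.uint8)
h=cv2.convexHull(np.argwhere(m)[:,::-1].astype(np.int32)); M=np.zeros(m.shape,np.uint8);cv2.fillConvexPoly(M,h,1)
for dz in(-.002,0,.002):
    p,e=fit([(im,M.astype(float))],lambda p:[box(p,.18,.13,z+dz,z+dz+.006)],(P[0],P[1],f[2])); print(dz,p.round(4),np.degrees(p[2]).round(2),round(e,3),'rel tcp',((p[:2]-P[:2])*1000).round(1))
# dark-pixel check: corners by edges of black mask
g=im['pixels'].max(2)<60
c=topix(im,[P])[0].astype(int)
c,_=cv2.findContours((g*255).astype(np.uint8),0,1)
b=np.load('backboard.npy');print('board fit at pick',b.round(4))
E
```

```text
-0.002 [ 0.5084 -0.1106 -0.2473] -14.17 0.024 rel tcp [-2.6  3.4]
0 [ 0.5087 -0.1125 -0.2506] -14.36 0.026 rel tcp [-2.4  1.4]
0.002 [ 0.5093 -0.1145 -0.2477] -14.19 0.028 rel tcp [-1.7 -0.5]
board fit at pick [0.5536 0.1551 0.3187]
```

Emit:
{"name": "carry_out", "arguments": {"deltas": [{"x": 0.11, "y": -0.04, "z": 0, "spin": -0.02, "grip": 1}, {"x": 0, "y": 0, "z": -0.5, "spin": 0, "grip": 1}, {"x": 0, "y": 0, "z": -0.6, "spin": 0, "grip": 1}, {"x": 0, "y": 0, "z": -0.6, "spin": 0, "grip": 1}, {"x": 0, "y": 0, "z": -0.6, "spin": 0, "grip": 1}, {"x": 0, "y": 0, "z": -0.4, "spin": 0, "grip": 1}, {"x": 0, "y": 0, "z": -0.2, "spin": 0, "grip": 1}, {"x": 0, "y": 0, "z": 0, "spin": 0, "grip": 1}, {"x": 0, "y": 0, "z": 0, "spin": 0, "grip": 1}, {"x": 0, "y": 0, "z": 0, "spin": 0, "grip": 1}]}}

```text
time: 23.35
position: [0.5143, -0.1151, 0.0624]
tool_rot: [[0.969, -0.246, 0.001], [-0.246, -0.969, -0.0], [0.001, -0.0, -1.0]]
force: [-0.1, 0.2, -1.7]
gripper_width: 0.0167
grip_force: 59.4
```

```bash
python3 - <<'E'
from fit import *
o=bot.observe();P=np.array(o['position']);f=np.load('frame.npy');z=P[2]-.0321
print(P.round(4),np.round(o['force'],2))
im=cam('scene');v=im['pixels'].copy()
q=box(f,.186,.136,.0,.025);cv2.polylines(v,[np.round(topix(im,q[4:])[:,::-1]*16).astype(int)],True,(255,0,0),1,cv2.LINE_AA,4)
m=bot.regions_of(im,'backboard')[0]['pixels'].astype(np.uint8)
h=cv2.convexHull(np.argwhere(m)[:,::-1].astype(np.int32)); M=np.zeros(m.shape,np.uint8);cv2.fillConvexPoly(M,h,1)
p,e=fit([(im,M.astype(float))],lambda p:[box(p,.18,.13,z,z+.006)],(P[0],P[1],f[2])); print(p.round(4),np.degrees(p[2]).round(2),round(e,3),'rel frame',((p[:2]-f[:2])*1000).round(1))
cv2.imwrite('pics/h2.png',cv2.resize(np.hstack([im['pixels'],v])[170:300,np.r_[150:310,662:822]],None,fx=2.5,fy=2.5,interpolation=3)[:,:,::-1])
E
```

```text
[ 0.5143 -0.1151  0.0624] [-0.12  0.24 -1.75]
[ 0.512  -0.1134 -0.2479] -14.21 0.027 rel frame [0.2 0.8]
```

View pics/h2.png

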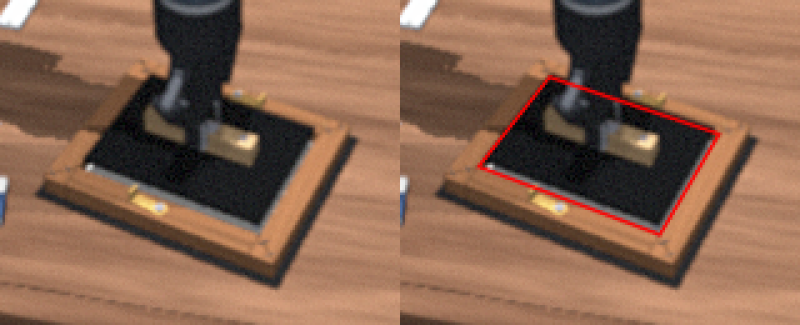

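The board hovers about 5 mm above the frame's back and is centred over the opening within 1 mm. Lowering slowly while watching the force.

Emit:
{"name": "carry_out", "arguments": {"deltas": [{"x": 0, "y": 0, "z": -0.04, "spin": 0, "grip": 1}, {"x": 0, "y": 0, "z": -0.04, "spin": 0, "grip": 1}, {"x": 0, "y": 0, "z": -0.04, "spin": 0, "grip": 1}, {"x": 0, "y": 0, "z": -0.04, "spin": 0, "grip": 1}, {"x": 0, "y": 0, "z": -0.04, "spin": 0, "grip": 1}, {"x": 0, "y": 0, "z": -0.04, "spin": 0, "grip": 1}, {"x": 0, "y": 0, "z": -0.04, "spin": 0, "grip": 1}, {"x": 0, "y": 0, "z": -0.04, "spin": 0, "grip": 1}, {"x": 0, "y": 0, "z": 0, "spin": 0, "grip": 1}, {"x": 0, "y": 0, "z": 0, "spin": 0, "grip": 1}]}}

```text
time: 24.45
position: [0.5138, -0.115, 0.0538]
tool_rot: [[0.969, -0.246, -0.0], [-0.246, -0.969, 0.0], [-0.0, 0.0, -1.0]]
force: [-0.6, 0.3, -0.7]
gripper_width: 0.0166
grip_force: 59.4
```

Emit:
{"name": "carry_out", "arguments": {"deltas": [{"x": 0, "y": 0, "z": -0.03, "spin": 0, "grip": 1}, {"x": 0, "y": 0, "z": -0.03, "spin": 0, "grip": 1}, {"x": 0, "y": 0, "z": -0.03, "spin": 0, "grip": 1}, {"x": 0, "y": 0, "z": -0.03, "spin": 0, "grip": 1}, {"x": 0, "y": 0, "z": 0, "spin": 0, "grip": 1}, {"x": 0, "y": 0, "z": 0, "spin": 0, "grip": 1}, {"x": 0, "y": 0, "z": 0, "spin": 0, "grip": 1}, {"x": 0, "y": 0, "z": 0, "spin": 0, "grip": 1}, {"x": 0, "y": 0, "z": 0, "spin": 0, "grip": 1}, {"x": 0, "y": 0, "z": 0, "spin": 0, "grip": 1}]}}

```text
time: 25.45
position: [0.5139, -0.115, 0.0508]
tool_rot: [[0.969, -0.246, 0.0], [-0.246, -0.969, -0.0], [0.0, -0.0, -1.0]]
force: [-0.5, 0.1, 2.4]
gripper_width: 0.0162
grip_force: 59.9
```

```bash
python3 - <<'E'
from fit import *
F=[]
for i in range(4):
    bot.get_image('scene'); o=bot.observe(); F.append(np.r_[o['force'],o['moment'],o['position'][2]*1000])
print(np.round(F,2))
E
```

```text
[[-7.100e-01  3.600e-01  2.360e+00  4.000e-02  2.300e-01  2.000e-02
   5.080e+01]
 [ 4.300e-01  6.500e-01  3.070e+00  5.000e-02  1.900e-01  6.000e-02
   5.080e+01]
 [-9.000e-02  6.600e-01  2.270e+00  6.000e-02  1.700e-01  1.000e-02
   5.081e+01]
 [-5.500e-01  3.000e-02  2.980e+00  1.000e-02  2.400e-01  1.000e-02
   5.081e+01]]
```

```bash
python3 - <<'E'
from fit import *
im=cam('scene');im2=cam('top')
a=cv2.resize(im['pixels'][180:290,150:310],(800,550),interpolation=3)[:,:,::-1]
cv2.imwrite('pics/p1.png',a)
o=bot.observe();print(np.round(o['moment'],3),o['time'])
E
```

```text
[ 0.025  0.126 -0.014] 25.75
```

View pics/p1.png

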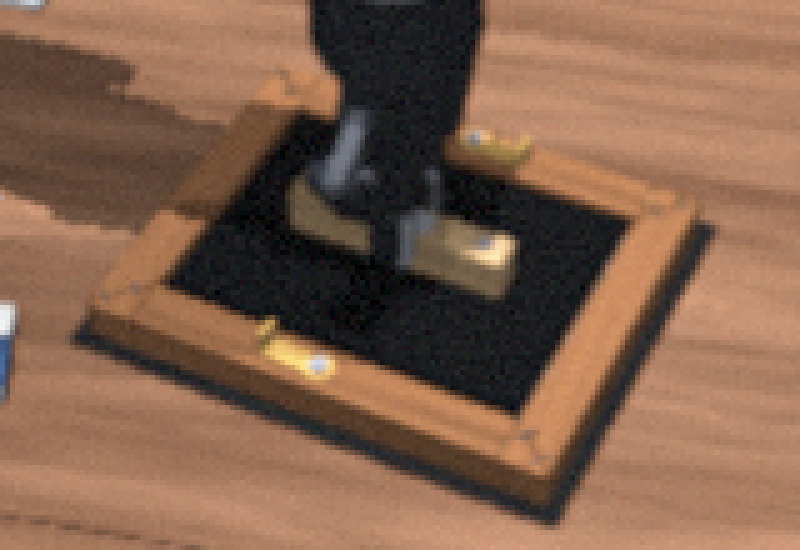

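The board is inside the opening on all four sides, and both buttons are clear. I'll press further and watch how the moment scales.

Emit:
{"name": "carry_out", "arguments": {"deltas": [{"x": 0, "y": 0, "z": -0.02, "spin": 0, "grip": 1}, {"x": 0, "y": 0, "z": -0.02, "spin": 0, "grip": 1}, {"x": 0, "y": 0, "z": -0.02, "spin": 0, "grip": 1}, {"x": 0, "y": 0, "z": -0.02, "spin": 0, "grip": 1}, {"x": 0, "y": 0, "z": 0, "spin": 0, "grip": 1}, {"x": 0, "y": 0, "z": 0, "spin": 0, "grip": 1}, {"x": 0, "y": 0, "z": 0, "spin": 0, "grip": 1}, {"x": 0, "y": 0, "z": 0, "spin": 0, "grip": 1}, {"x": 0, "y": 0, "z": 0, "spin": 0, "grip": 1}, {"x": 0, "y": 0, "z": 0, "spin": 0, "grip": 1}]}}

```text
time: 26.75
position: [0.5138, -0.115, 0.0489]
tool_rot: [[0.969, -0.246, 0.0], [-0.246, -0.969, -0.0], [0.0, 0.0, -1.0]]
force: [-1.3, 0.7, 5.6]
gripper_width: 0.0171
grip_force: 60.2
```

```bash
cat > avg.py <<'E'
from fit import *
F=[]
for i in range(8):
    bot.get_image('scene'); o=bot.observe(); F.append(np.r_[o['force'],o['moment'],o['position'][2]*1000])
F=np.array(F);print(F.mean(0).round(3),F.std(0).round(2),o['time'])
E
python3 avg.py
```

```text
[-1.373e+00  3.150e-01  5.380e+00  5.900e-02  3.360e-01  2.000e-03
  4.892e+01] [0.64 0.46 0.4  0.02 0.03 0.03 0.01] 27.15
```

The force of about 1.4 N along −x shows the board touching the +x wall. I'll shift 1.5 mm towards the frame's −x.

Emit:
{"name": "carry_out", "arguments": {"deltas": [{"x": -0.02, "y": 0.005, "z": 0, "spin": 0, "grip": 1}, {"x": -0.02, "y": 0.005, "z": 0, "spin": 0, "grip": 1}, {"x": -0.02, "y": 0.005, "z": 0, "spin": 0, "grip": 1}, {"x": 0, "y": 0, "z": 0, "spin": 0, "grip": 1}, {"x": 0, "y": 0, "z": 0, "spin": 0, "grip": 1}, {"x": 0, "y": 0, "z": 0, "spin": 0, "grip": 1}, {"x": 0, "y": 0, "z": 0, "spin": 0, "grip": 1}, {"x": 0, "y": 0, "z": 0, "spin": 0, "grip": 1}, {"x": 0, "y": 0, "z": 0, "spin": 0, "grip": 1}, {"x": 0, "y": 0, "z": 0, "spin": 0, "grip": 1}]}}

```text
time: 28.15
position: [0.5137, -0.1149, 0.0493]
tool_rot: [[0.969, -0.246, 0.003], [-0.246, -0.969, -0.0], [0.003, -0.0, -1.0]]
force: [3.5, -1.4, 5.1]
gripper_width: 0.0166
grip_force: 60.3
```

```bash
python3 avg.py
```

```text
[ 3.6410e+00 -1.9270e+00  5.1720e+00 -3.5600e-01 -7.1700e-01  8.0000e-03
  4.9246e+01] [0.55 0.61 0.41 0.03 0.04 0.03 0.01] 28.55
```

The board barely moved and the lateral force reversed, so this is friction on the loaded springs rather than a wall. I'll relieve most of that shift, then press the last 2 mm.

Emit:
{"name": "carry_out", "arguments": {"deltas": [{"x": 0.02, "y": -0.005, "z": 0, "spin": 0, "grip": 1}, {"x": 0.02, "y": -0.005, "z": 0, "spin": 0, "grip": 1}, {"x": 0, "y": 0, "z": 0, "spin": 0, "grip": 1}, {"x": 0, "y": 0, "z": -0.02, "spin": 0, "grip": 1}, {"x": 0, "y": 0, "z": -0.02, "spin": 0, "grip": 1}, {"x": 0, "y": 0, "z": -0.02, "spin": 0, "grip": 1}, {"x": 0, "y": 0, "z": -0.01, "spin": 0, "grip": 1}, {"x": 0, "y": 0, "z": 0, "spin": 0, "grip": 1}, {"x": 0, "y": 0, "z": 0, "spin": 0, "grip": 1}, {"x": 0, "y": 0, "z": 0, "spin": 0, "grip": 1}]}}

```text
time: 29.55
position: [0.5138, -0.1149, 0.0474]
tool_rot: [[0.969, -0.246, 0.001], [-0.246, -0.969, -0.0], [0.001, -0.0, -1.0]]
force: [1.3, -1.5, 7.9]
gripper_width: 0.0166
grip_force: 60.6
```

```bash
python3 avg.py; python3 -c "
from h import *
print(np.round(bot.observe()['tool_rot'],4).tolist(),bot.observe()['position'])"
```

```text
[ 8.5100e-01 -6.6200e-01  7.7960e+00 -1.7800e-01 -2.3000e-01  1.2000e-02
  4.7423e+01] [0.42 0.36 0.48 0.02 0.03 0.02 0.01] 29.95
[[0.9692, -0.2463, 0.001], [-0.2463, -0.9692, -0.0002], [0.001, 0.0, -1.0]] [ 0.51380073 -0.11499854  0.04742521]
```

```bash
python3 - <<'E'
from fit import *
im=cam('scene')
cv2.imwrite('pics/p2.png',cv2.resize(im['pixels'][180:290,150:310],(800,550),interpolation=3)[:,:,::-1])
E
```

```text
(no output)
```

View pics/p2.png

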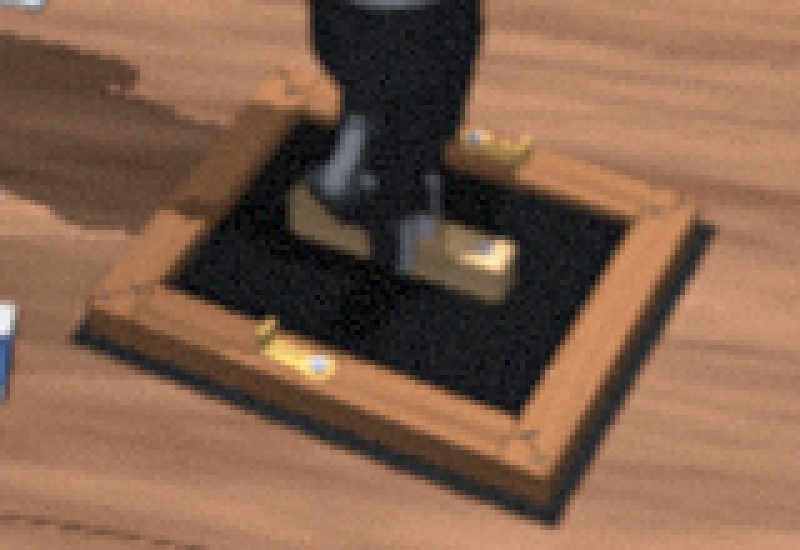

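The board lies sunk inside the opening all round, with corners at about (175,285), (520,410), (625,220) and (300,120). Both buttons are clear and the push is steady at about 7.8 N, so I'm handing in.

```bash
python3 -c "
from plant import bot
print(bot.sign_off())"
```

```text
the job is handed in; nothing more can be done
None
```

Both buttons are swung clear at about 1.5 rad, and the backboard is in the frame, rail up. The arm is holding it down level with a steady push of about 7.8 N, its back about 3 mm below the frame's by estimate. The job is handed in, and I saw nothing else on the desk disturbed.

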